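# Set out the stacked sample pots at the fruit bench

## Robot

A 7-joint arm with a two-finger parallel gripper is mounted at the origin on the work surface. World frame = base frame: x ahead of the robot, y to its left, z up, the work surface at z = 0. Lengths are in m, angles in rad, forces in N, time in s.
With the tool pointing down it reaches from about 0.4 to 0.9 m from the base axis. Payload 5.5 kg.
Tool frame: the origin (TCP) lies on the centre line of the jaws, within the pads' length; the fingertips stand 19 mm ahead of it and the grasp point (between the pads) is the TCP (bot.nose_length is the distance from the TCP to the fingertips, in m); z points along the fingers, y is the direction in which the jaws open and shut (so a half turn about z gives the same grasp; the last joint's range is limited). The gripper opens to 85 mm and grips with 20 to 120 N. Pads are 22 mm wide; open, the fingers measure 114 mm over their backs; the gripper's body (76 mm by 85 mm) begins 54 mm behind the grasp point. The pads swing forward as they close: fully open they stand 13 mm farther back than shut.
Start: joints at [-1.04, 0.501, -0.427, 1.55, 0.221, 1.138, -0.21], TCP at [0.172, 0.627, 0.25] pointing down, gripper open.
Joint ranges: [-2.88, 2.88], [-0.31, 2.03], [-1.54, 1.56], [0.2, 2.42], [-1.41, 4.55], [0.19, 2.02], [-2.57, 2.57]. Speed limits (rad/s): [2.57, 2.57, 3.14, 3.14, 3.14, 3.14, 3.14].

## Interface

Orientations are given as a rotation vector (axis times angle).
In Python, from rig import bot gives the robot as it stands.
- The arm moves only by the shell command python3 -m handwheel 'ROWS'. ROWS is JSON, a list that holds one entry, the list of rows, each a list of 5 numbers: the shift along the tool's x, y, z in cm, then the turn about the tool's z in rad, then the closure in counts, from 0 (fully open) to 255 (shut). In form: [[[x, y, z, roll, claw], ...]]. A call has exactly 5 rows; each row is the pose to reach, as a shift and turn from the pose commanded when the call began, along the tool's axes at that moment; what a row does not reach only later rows make up. A row lasts 1/8 s, in which the tool goes at most 62.5 mm and 10.7 degrees, less where a joint would pass 70% of its speed; a pose out of reach is approached as far as the arm can. A call with a gripper value outside its range is refused whole. The fingers move at their own pace and stop on an object; the grip force is fixed at half the most. Time passes only in rows, so rows that repeat a pose let the fingers close, or fill a call up. It gives the time, the measured TCP pose, the force and the opening at its end, in the units of the state.
- bot.observe(): the state, without advancing time (a new reading comes with each control period).
- bot.snapshot(name): name is "side" or "top" or "wrist"; returns the picture (384x512x3 uint8, red, green, blue); there is no depth.
- bot.calibration(name): a dict with "mtx" (3x3 intrinsics, pixels), "position" and "rotation" of the camera in the world. Camera axes: x right, y down, z forward; pixel columns grow to the right and rows downward; lengths in m; the calibration is good to about 2 mm. The wrist camera is an equidistant fisheye: a pixel r from the principal point sees the ray r / f radians off the axis. A picture is of the moment at which its call begins: read the wrist's pose just before it. calibration takes no time and is no camera call; for the wrist camera it gives the pose at the moment of the call.
- bot.hand_in(): hands the job in, once; it reports no verdict.
The state is a dict: "time_s": time; "joint_positions": joint angles; "dq": joint speeds; "joint_efforts": joint torques, N m; "tool_pos": TCP position; "eef_rot": TCP orientation; "force": force on the tool from outside, world axes, zero at the start; "torque": the same for the moment, N m; "finger_gap": opening from 0.0 (shut) to 1.0 (fully open).
Only numpy, scipy, OpenCV 4.12 (cv2) and the standard library are available. Lean on these libraries where they do the work, as an engineer would, in place of code of your own. Each camera call takes 0.05 s, during which the arm holds its last target.

## Task

Unstack the four sample pots and set each one out at its own station: stand each upright in the middle of the white board on the tray whose fruit has the colour of its cap (red cap with the apples, green with the pears, yellow with the lemons), and stand the blue-capped tare pot in the middle of the balance's pan. Set the pots down rather than dropping them, do not tip any of them over, and leave the glass beaker where it stands.

Things in the scene. Friction and masses are not known exactly. Their poses are not given: they have to be found in the camera images.
- red_pot_mid (a point): Large sample pot: round white jar 56 mm across with a knurled red screw cap 62 mm across (the cap is the top 18 mm), 52 mm tall overall, about 0.11 to 0.22 kg, flat cap and flat base. At the start it stands on the worktop at the bottom of one of the two stacks with a small pot on its cap. The point is at its centre, half-way up (26 mm above its base); z is its axis, upward.
- green_pot_mid (a point): Large sample pot: round white jar 56 mm across with a knurled green screw cap 62 mm across (the cap is the top 18 mm), 52 mm tall overall, about 0.11 to 0.22 kg, flat cap and flat base. At the start it stands on the worktop at the bottom of one of the two stacks with a small pot on its cap. The point is at its centre, half-way up (26 mm above its base); z is its axis, upward.
- yellow_pot_mid (a point): Small sample pot: round white jar 40 mm across with a knurled yellow screw cap 46 mm across (the cap is the top 16 mm), 46 mm tall overall, about 0.06 to 0.11 kg, flat cap and flat base. At the start it stands on the cap of one of the large pots. The point is at its centre, half-way up (23 mm above its base); z is its axis, upward.
- blue_pot_mid (a point): Small sample pot: round white jar 40 mm across with a knurled blue screw cap 46 mm across (the cap is the top 16 mm), 46 mm tall overall, about 0.06 to 0.11 kg, flat cap and flat base. At the start it stands on the cap of one of the large pots. The point is at its centre, half-way up (23 mm above its base); z is its axis, upward. This is the tare pot for the balance.
- apple_tray_spot (a point): Middle of the top face of the white chopping board (130 mm along x, 140 mm along y, top 17 mm above the worktop) on the cream tray that holds two red apples. The tray is fixed, 190 mm along x by 270 mm along y, rim 25 mm high; its frame is upright, slightly turned about z. The fruit, up to 80 mm above the worktop, lies beside the board towards +y, its nearest surface about 90 to 100 mm from this point.
- pear_tray_spot (a point): Middle of the top face of the white chopping board (130 mm along x, 140 mm along y, top 17 mm above the worktop) on the cream tray that holds two green pears. The tray is fixed, 190 mm along x by 270 mm along y, rim 25 mm high; its frame is upright, slightly turned about z. The fruit, up to 102 mm above the worktop, lies beside the board towards +y, its nearest surface about 90 to 100 mm from this point.
- lemon_tray_spot (a point): Middle of the top face of the white chopping board (130 mm along x, 140 mm along y, top 17 mm above the worktop) on the cream tray that holds two yellow lemons. The tray is fixed, 190 mm along x by 270 mm along y, rim 25 mm high; its frame is upright, slightly turned about z. The fruit, up to 60 mm above the worktop, lies beside the board towards +y, its nearest surface about 90 to 100 mm from this point.
- balance_pan (a point): Centre of the top face of the round steel pan, 120 mm across, of the white laboratory balance; the pan's top is 64 mm above the worktop and does not move. The balance is fixed, about 210 mm along x by 180 mm along y; its display and keys are on the -x side of the pan and are no higher than the pan's top. Its frame is upright, slightly turned about z.
- beaker_mid (a point): Empty glass beaker, 68 mm across and 90 mm tall, standing on the worktop beyond the stacks; leave it alone. The point is on its axis, half-way up; z upward.
There are look-alikes about, which are no part of the job. Leave any turquoise look-alike of the part that bears green_pot_mid alone. What is shaped like the part that bears yellow_pot_mid but orange is not meant.

How it is judged:
By the outcome, as a careful person would: the job done as asked, in the order asked, and still so for the second after the job is handed in, with the robot touching nothing.
It also fails if it takes over 99 s, if anything falls off the work surface, if the arm or the gripper's body presses on something with over 40 N, if the wrist force passes 120 N, or if a joint passes its speed limit or range.

## Working session

There is one attempt and no reset: what is moved stays moved. The work goes in short steps, Python scripts to look and compute and a shell command to move; the robot and the scene stay as the last step left them, time stands still between calls to the robot, and variables do not carry over. Pictures are saved under pics/ and viewed, and the job is handed in when it is done.

```bash
ls; mkdir -p pics
python3 - <<'E'
from rig import bot
import cv2
s=bot.observe();print(s)
for n in ("side","top","wrist"):
    c=bot.calibration(n);print(n,c)
    cv2.imwrite(f"pics/{n}0.png",cv2.cvtColor(bot.snapshot(n),cv2.COLOR_RGB2BGR))
print(bot.nose_length)
E
```

```text
pics
{'time_s': 0.0, 'joint_positions': array([-1.03976561,  0.5018678 , -0.42679891,  1.55143448,  0.22079891,
        1.13829031, -0.21024522]), 'dq': array([ 1.29648510e-03,  3.40713331e-05,  4.23501274e-04, -4.24894270e-04,
       -9.98455695e-05,  7.36802777e-05, -3.79824901e-05]), 'joint_efforts': array([-2.29563684e-04, -5.69515872e+01, -5.81605732e+00, -2.80944532e+01,
        1.07483214e-02,  1.19547112e-02,  2.83388391e-05]), 'tool_pos': array([0.17188297, 0.62619092, 0.24925393]), 'eef_rot': array([-4.19230192e-01, -3.11315230e+00,  3.00472149e-03]), 'force': array([-0.47206869,  0.73076455,  0.22943083]), 'torque': array([ 0.05737872, -0.02344629, -0.03424273]), 'finger_gap': 1.0042885295818391}
side {'mtx': array([[355.39350869,   0.        , 255.88380528],
       [  0.        , 355.39350869, 195.59559375],
       [  0.        ,   0.        ,   1.        ]]), 'position': array([ 0.45333377, -0.62930779,  0.87645412]), 'rotation': array([-2.44282583,  0.23989086, -0.07562815])}
top {'mtx': array([[494.01886494,   0.        , 255.31993498],
       [  0.        , 494.01886494, 201.27823112],
       [  0.        ,   0.        ,   1.        ]]), 'position': array([ 0.45078938, -0.01360008,  1.14006689]), 'rotation': array([-2.17109488,  2.11928492, -0.12164289])}
wrist {'mtx': array([[297.31863964,   0.        , 255.12929432],
       [  0.        , 297.31863964, 192.90237637],
       [  0.        ,   0.        ,   1.        ]]), 'position': array([0.1101407 , 0.64352103, 0.37270223]), 'rotation': array([2.32466586, 1.77249632, 0.23021374])}
0.019
```

View pics/side0.png

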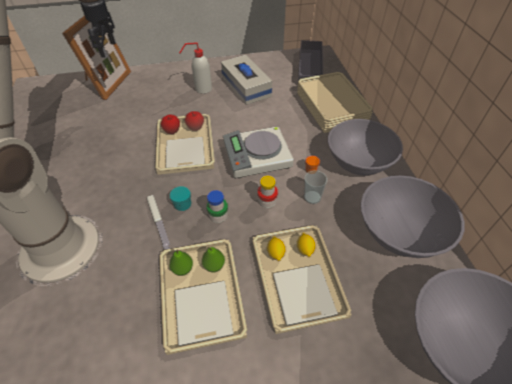

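View pics/top0.png

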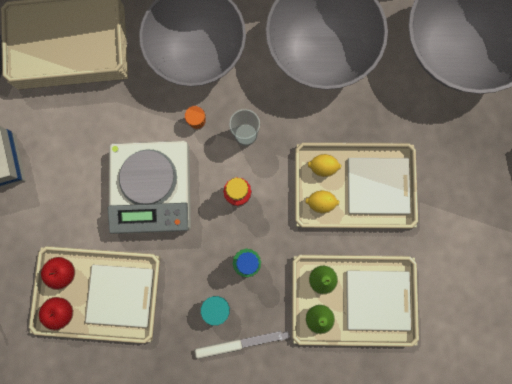

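View pics/wrist0.png

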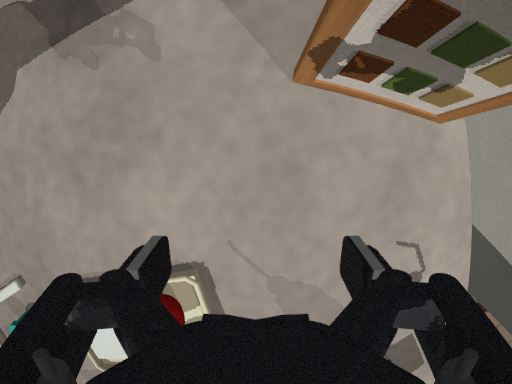

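Top view: yellow on red near (237,190), blue on green near (248,263). Boards sit near (120,296), (378,300) and (380,185), the pan near (147,177), and the beaker near (245,127). The turquoise and orange lookalikes are at (215,311) and (195,117).

```bash
cat > h.py <<'E'
import numpy as np, cv2
from scipy.spatial.transform import Rotation as R
from rig import bot
def snap(n,f=None):
    c=bot.calibration(n); im=bot.snapshot(n)
    if f: cv2.imwrite(f"pics/{f}.png",cv2.cvtColor(im,cv2.COLOR_RGB2BGR))
    return im,c
def ray(c,uv,fish=False):
    K=c["mtx"];x=(uv[0]-K[0,2])/K[0,0];y=(uv[1]-K[1,2])/K[1,1]
    if fish:
        r=np.hypot(x,y);d=np.array([np.sin(r)*x/r,np.sin(r)*y/r,np.cos(r)]) if r>1e-9 else np.array([0,0,1.])
    else: d=np.array([x,y,1.])
    return R.from_rotvec(c["rotation"]).apply(d)
def onz(c,uv,z,fish=False):
    d=ray(c,uv,fish);p=c["position"];return p+d*(z-p[2])/d[2]
def proj(c,P):
    q=R.from_rotvec(c["rotation"]).inv().apply(np.array(P)-c["position"]);K=c["mtx"]
    return K[0,0]*q[0]/q[2]+K[0,2],K[1,1]*q[1]/q[2]+K[1,2]
HUE={"yellow":(22,32),"blue":(112,128),"orange":(5,14),"green":(45,80),"teal":(84,98)}
def mask(im,name,smin=150,vmin=60):
    h=cv2.cvtColor(im,cv2.COLOR_RGB2HSV)
    if name=="red": m=((h[...,0]<4)|(h[...,0]>172))
    else: a,b=HUE[name]; m=(h[...,0]>=a)&(h[...,0]<=b)
    return (m&(h[...,1]>=smin)&(h[...,2]>=vmin)).astype(np.uint8)
def blobs(m,amin=30):
    n,l,st,ce=cv2.connectedComponentsWithStats(m)
    return [(st[i,4],ce[i],st[i,:4],(l==i)) for i in range(1,n) if st[i,4]>=amin]
def contour_on_z(c,msk,z):
    cs,_=cv2.findContours(msk.astype(np.uint8),cv2.RETR_EXTERNAL,cv2.CHAIN_APPROX_NONE)
    k=max(cs,key=cv2.contourArea)[:,0,:]
    return np.array([onz(c,p,z)[:2] for p in k])
E
python3 - <<'E'
from h import *
for n in("top","side"):
    im=cv2.cvtColor(cv2.imread(f"pics/{n}0.png"),cv2.COLOR_BGR2RGB);c=bot.calibration(n)
    for col in("yellow","blue","red","green","teal","orange"):
        for a,ce,st,l in blobs(mask(im,col)):
            z={"yellow":.098,"blue":.098,"red":.052,"green":.052,"teal":.05,"orange":.046}[col]
            P=contour_on_z(c,l,z).astype(np.float32);(x,y),r=cv2.minEnclosingCircle(P)
            print(n,col,a,ce.round(1),st,"ctr",onz(c,ce,z).round(4)[:2],"circ",round(x,4),round(y,4),"d",round(2*r,4))
    h=cv2.cvtColor(im,cv2.COLOR_RGB2HSV)
    w=((h[...,1]<30)&(h[...,2]>195)).astype(np.uint8)
    for a,ce,st,l in blobs(w,300):
        P=contour_on_z(c,l,.017).astype(np.float32);print(n,"white",a,ce.round(1),st,onz(c,ce,.017).round(4)[:2],cv2.minAreaRect(P))
E
```

```text
top yellow 486 [324.1 164.8] [308 154  33  22] ctr [ 0.6701 -0.1387] circ 0.6708 -0.1385 d 0.0689
top yellow 343 [236.5 188.2] [226 178  22  21] ctr [0.615  0.0477] circ 0.6156 0.0476 d 0.0459
top yellow 493 [321.9 201.2] [306 191  33  22] ctr [ 0.5913 -0.1346] circ 0.5928 -0.1348 d 0.0682
top red 150 [238.1 198.1] [224 184  27  22] ctr [0.6002 0.046 ] circ 0.615 0.0488 d 0.0608
top red 782 [ 57.1 272.7] [ 41 258  33  31] ctr [0.4258 0.4384] circ 0.4257 0.4387 d 0.0719
top red 811 [ 55.2 313. ] [ 39 298  33  32] ctr [0.3392 0.436 ] circ 0.338 0.4354 d 0.0728
top green 333 [323.4 277.3] [310 267  26  24] ctr [ 0.4307 -0.1444] circ 0.427 -0.1436 d 0.0563
top green 391 [320.5 317.8] [307 306  26  26] ctr [ 0.3445 -0.1389] circ 0.3425 -0.1373 d 0.0568
top teal 609 [214.6 310.3] [201 297  28  28] ctr [0.3541 0.0898] circ 0.3541 0.0899 d 0.0608
top orange 357 [194.8 116.6] [185 106  20  23] ctr [0.7871 0.1513] circ 0.7862 0.1519 d 0.0543
top white 1805 [152.2 166. ] [111 141  77  64] [0.6758 0.2498] ((0.6601740717887878, 0.25720205903053284), (0.14358104765415192, 0.17584769427776337), 3.5
[... 1218 characters left out ...]
115  18  17] ctr [0.3378 0.4346] circ 0.3377 0.4344 d 0.0975
side red 123 [267.6 195.3] [258 188  20  13] ctr [0.6122 0.0317] circ 0.6142 0.0432 d 0.0633
side teal 301 [181.  196.6] [171 187  19  23] ctr [0.356  0.0801] circ 0.357 0.0754 d 0.0894
side orange 164 [81.4 57.3] [71 39 22 40] ctr [-0.0344  0.9848] circ -0.0348 0.9862 d 0.3869
side orange 224 [112.4  79.3] [95 44 35 55] ctr [0.1131 0.7757] circ 0.1017 0.8618 d 0.4307
side orange 175 [312.  162.7] [306 156  14  16] ctr [0.7849 0.1428] circ 0.7827 0.1402 d 0.0774
side white 876 [198.7 325. ] [177 297  52  47] [ 0.3698 -0.3034] ((0.3788909316062927, -0.2795102000236511), (0.11555925011634827, 0.11651447415351868), 0.5782878398895264)
```

Run:
```python
from h import *
im={n:cv2.cvtColor(cv2.imread(f"pics/{n}0.png"),cv2.COLOR_BGR2RGB) for n in("top","side")}
hs=cv2.cvtColor(im["top"],cv2.COLOR_RGB2HSV)
print(hs[263,248],hs[251,247],hs[274,256],hs[262,257],"pan",hs[177,147],hs[150,147],hs[148,147],hs[125,245])
for n in im:
    c=bot.calibration(n);h=cv2.cvtColor(im[n],cv2.COLOR_RGB2HSV)
    m=((h[...,0]>=104)&(h[...,0]<=128)&(h[...,1]>150)&(h[...,2]>60)).astype(np.uint8)
    for a,ce,st,l in blobs(m,100):
        P=contour_on_z(c,l,.098).astype(np.float32);(x,y),r=cv2.minEnclosingCircle(P);print(n,"blue",a,ce.round(1),"circ",round(x,4),round(y,4),2*r)
    m=((h[...,0]>=62)&(h[...,0]<=82)&(h[...,1]>130)&(h[...,2]>40)).astype(np.uint8)
    for a,ce,st,l in blobs(m,15):
        P=contour_on_z(c,l,.052).astype(np.float32);(x,y),r=cv2.minEnclosingCircle(P);print(n,"green",a,ce.round(1),st,"circ",round(x,4),round(y,4),2*r)
g=im["top"][120:240,100:200];h=hs[120:240,100:200]
cv2.imwrite("pics/pan.png",cv2.resize(cv2.cvtColor(g,cv2.COLOR_RGB2BGR),None,fx=6,fy=5))
g=im["top"][165:290,200:290]
cv2.imwrite("pics/st.png",cv2.resize(cv2.cvtColor(g,cv2.COLOR_RGB2BGR),None,fx=5,fy=4.5))
c=bot.calibration("top")
m=np.zeros(im["top"].shape[:2],np.uint8)
v=hs[...,2];roi=np.zeros_like(m);roi[145:208,114:182]=1
m=((v>60)&(v<165)&(roi>0)).astype(np.uint8)
for a,ce,st,l in blobs(m,500):
    P=contour_on_z(c,l,.064).astype(np.float32);print(a,ce,st,cv2.minEnclosingCircle(P),cv2.fitEllipse(P))
```

```text
[109 183 169] [ 76 144 122] [ 21  38 114] [107 176 161] pan [  6   9 148] [ 30   7 139] [ 35  24 205] [ 45  15 138]
top blue 363 [247. 263.] circ 0.4572 0.0208 0.04530952125787735
top green 116 [243.3 260.2] [233 249  26  27] circ 0.4589 0.0242 0.05814260244369507
side blue 158 [215.2 197. ] circ 0.4555 0.0174 0.04879482463002205
side green 74 [219.  209.9] [208 201  19  15] circ 0.4595 0.0164 0.05769184231758118
2938 [146.9884275  180.35159973] [114 149  68  59] ((0.6185262799263, 0.2455112636089325), 0.08641384541988373) ((0.6300188302993774, 0.24835313856601715), (0.14074720442295074, 0.14863114058971405), 169.35789489746094)
```

View pics/pan.png

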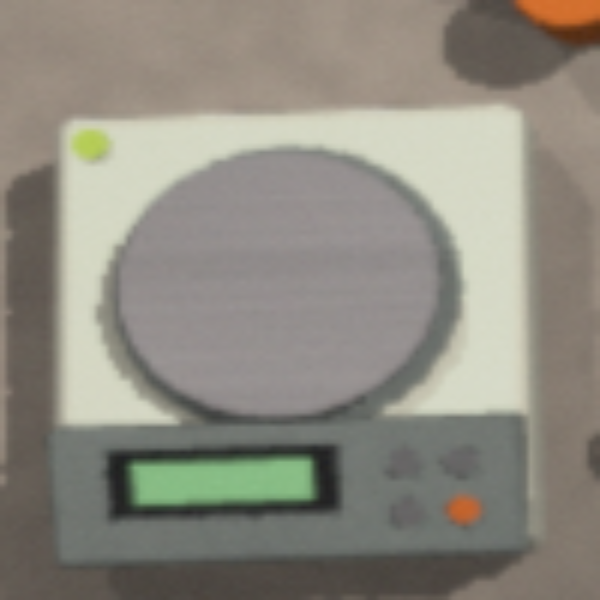

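View pics/st.png

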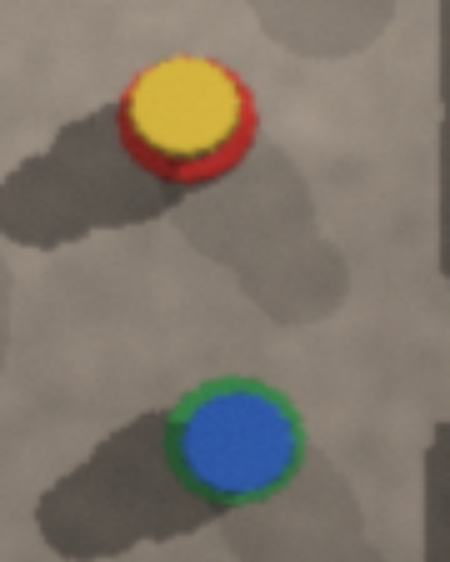

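```bash
cat >> h.py <<'E'
def to(P,z=None,yaw=None):
    "print tool-frame shift (cm) from measured TCP to world P; yaw = world angle of jaw axis (tool y), mod pi"
    s=bot.observe();r=R.from_rotvec(s["eef_rot"]);d=r.inv().apply(np.array(P)-s["tool_pos"])*100
    y=r.as_matrix()[:,1];a=np.arctan2(y[1],y[0])
    print("tool shift cm",d.round(2),"yaw jaw",round(np.degrees(a),1),"t",round(s["time_s"],2),"pos",s["tool_pos"].round(4),"gap",round(s["finger_gap"],3),"F",s["force"].round(1),"q",s["joint_positions"].round(2))
    if yaw is not None:
        # tool z down: +roll about tool z reduces world yaw
        e=(yaw-a+np.pi/2)%np.pi-np.pi/2;print("roll needed",round(-e,3),"or",round(-e+np.pi*np.sign(e),3))
E
python3 - <<'E'
from h import *
im=cv2.cvtColor(cv2.imread("pics/top0.png"),cv2.COLOR_BGR2RGB);c=bot.calibration("top")
f=im.astype(int);m=((f[...,0]-f[...,1]>4)&(f[...,2]>110)).astype(np.uint8);roi=np.zeros_like(m);roi[145:208,114:182]=1;m=cv2.morphologyEx(m*roi,cv2.MORPH_OPEN,np.ones((3,3),np.uint8))
for a,ce,st,l in blobs(m,500):
    P=contour_on_z(c,l,.064).astype(np.float32);print(a,ce,st,cv2.minEnclosingCircle(P),cv2.fitEllipse(P))
print("by eye",onz(c,(146.1,176),.064),"beaker rim",onz(c,(245,124),.09),"base",onz(c,(245,135),0))
s=bot.observe();print(R.from_rotvec(s["eef_rot"]).as_matrix().round(3));to([.615,.048,.2],yaw=np.pi/2)
E
```

```text
by eye [0.643347   0.25124995 0.064     ] beaker rim [0.75907831 0.03374587 0.09      ] base [0.75865142 0.03705329 0.        ]
[[-0.964  0.265 -0.   ]
 [ 0.265  0.964 -0.001]
 [ 0.    -0.002 -1.   ]]
tool shift cm [-58.03 -44.04   5.01] yaw jaw 74.7 t 0.15 pos [0.1719 0.6263 0.2495] gap 0.997 F [-0.3 -0.6 -0.2] q [-1.04  0.5  -0.43  1.55  0.22  1.14 -0.21]
roll needed -0.268 or 2.874
```

```bash
python3 -m handwheel '[[[-4.8,-3.6,0,0,0],[-9.6,-7.2,0,0,0],[-14.4,-10.9,0,0,0],[-19.2,-14.5,0,0,0],[-24,-18.2,0,0,0]]]'; python3 -c "
from h import *
to([.615,.048,.2],yaw=np.pi/2)"
```

```text
time_s: 0.78
tool_pos: [0.3563, 0.386, 0.2503]
eef_rot: [0.419, 3.113, 0.0]
force: [0.7, 0.6, 0.1]
finger_gap: 1.0
tool shift cm [-33.9  -25.75   5.03] yaw jaw 74.7 t 0.78 pos [0.3563 0.386  0.2503] gap 1.0 F [0.7 0.6 0.1] q [-0.57  0.27 -0.36  1.86  0.11  1.03  0.33]
roll needed -0.268 or 2.874
```

```bash
python3 -m handwheel '[[[-4.8,-3.6,0,0,0],[-9.6,-7.2,0,0,0],[-14.4,-10.9,0,0,0],[-19.2,-14.5,1,0,0],[-24,-18.2,2,0,0]]]'; python3 -c "
from h import *
to([.615,.048,.2])"
```

```text
time_s: 1.4
tool_pos: [0.5395, 0.1473, 0.2302]
eef_rot: [0.419, 3.113, 0.0]
force: [0.4, 0.7, 0.6]
finger_gap: 0.999
tool shift cm [-9.9  -7.58  3.02] yaw jaw 74.7 t 1.4 pos [0.5395 0.1473 0.2302] gap 0.999 F [0.4 0.7 0.6] q [-0.16  0.34 -0.19  1.81  0.07  1.    0.92]
```

```bash
python3 -m handwheel '[[[-5,-3.8,1,0,0],[-9.9,-7.6,2,0,0],[-9.9,-7.6,5,0,0],[-9.9,-7.6,8,0,0],[-9.9,-7.6,8,0,0]]]'; python3 -c "
from h import *
snap('wrist','w1')
to([.615,.0475,.086])"
```

```text
time_s: 2.02
tool_pos: [0.6115, 0.0489, 0.1474]
eef_rot: [-0.419, -3.107, 0.002]
force: [-0.4, 0.6, 0.8]
finger_gap: 1.004
tool shift cm [-0.27 -0.12  6.33] yaw jaw 74.7 t 2.08 pos [0.6129 0.0493 0.1493] gap 0.999 F [0.1 0.8 0.8] q [-0.02  0.52 -0.14  1.73  0.09  0.9   1.11]
```

View pics/w1.png

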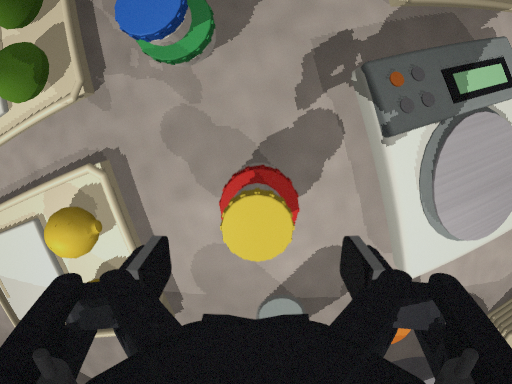

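Run:
```python
from h import *
im=cv2.cvtColor(cv2.imread("pics/w1.png"),cv2.COLOR_BGR2RGB);c=bot.calibration("wrist")
for a,ce,st,l in blobs(mask(im,"yellow"),1500): print(a,ce,st,onz(c,ce,.098,True))
print("pan by wrist", onz(c,(472,175),.064,True)) 
to([.615,.0475,.086])
```

```text
4057 [256.87034755 224.85136801] [220 188  74  73] [0.61635548 0.04946145 0.098     ]
2214 [ 71.48554652 231.92728094] [ 44 207  58  51] [ 0.58895098 -0.08411676  0.098     ]
pan by wrist [0.63919348 0.23845616 0.064     ]
tool shift cm [-0.27 -0.12  6.33] yaw jaw 74.7 t 2.08 pos [0.6129 0.0493 0.1493] gap 0.999 F [0.1 0.8 0.8] q [-0.02  0.52 -0.14  1.73  0.09  0.9   1.11]
```

Yellow cap is centred between the open fingers at (257,225), and two views agree on about (0.616, 0.0485). Descending and closing.

```bash
python3 -m handwheel '[[[-0.3,0,3,0,0],[-0.3,0,5.5,0,0],[-0.3,0,6.3,0,0],[-0.3,0,6.3,0,0],[-0.3,0,6.3,0,0]]]'; python3 -c "
from h import *
to([.6155,.0485,.086])"
```

```text
time_s: 2.7
tool_pos: [0.6179, 0.0488, 0.0889]
eef_rot: [0.419, 3.111, 0.001]
force: [0.5, 0.9, 0.0]
finger_gap: 1.002
tool shift cm [ 0.23 -0.09  0.29] yaw jaw 74.7 t 2.7 pos [0.6179 0.0488 0.0889] gap 1.002 F [0.5 0.9 0. ] q [-0.03  0.61 -0.13  1.75  0.1   0.79  1.1 ]
```

```bash
python3 -m handwheel '[[[0.1,0,0.2,0,255],[0.1,0,0.2,0,255],[0.1,0,0.2,0,255],[0.1,0,0.2,0,255],[0.1,0,0.2,0,255]]]'; python3 -c "
from h import *
to([.615,.0475,.086])"
```

```text
time_s: 3.32
tool_pos: [0.6164, 0.0489, 0.0859]
eef_rot: [0.419, 3.112, 0.0]
force: [-1.3, 0.0, 4.7]
finger_gap: 0.518
tool shift cm [ 0.1  -0.17 -0.01] yaw jaw 74.7 t 3.33 pos [0.6164 0.0489 0.0859] gap 0.518 F [-1.3  0.   4.7] q [-0.03  0.61 -0.13  1.76  0.1   0.78  1.1 ]
```

```bash
python3 -m handwheel '[[[0,0,-0.5,0,255],[0,0,-3,0,255],[0,0,-6,0,255],[0,0,-9,0,255],[0,0,-10,0,255]]]'; python3 -c "
from h import *
snap('side','s1');snap('top','t1')
to([.642,-.275,.186])"
```

```text
time_s: 3.95
tool_pos: [0.6166, 0.0489, 0.1869]
eef_rot: [0.419, 3.111, 0.001]
force: [0.1, 0.0, -1.4]
finger_gap: 0.518
tool shift cm [-1.106e+01 -3.054e+01 -1.000e-02] yaw jaw 74.7 t 4.05 pos [0.6162 0.0488 0.1859] gap 0.523 F [-0.3  0.4 -1.6] q [-0.02  0.48 -0.14  1.7   0.08  0.96  1.12]
```

View pics/s1.png

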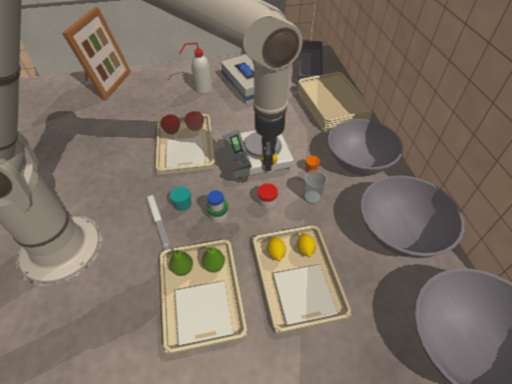

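View pics/t1.png

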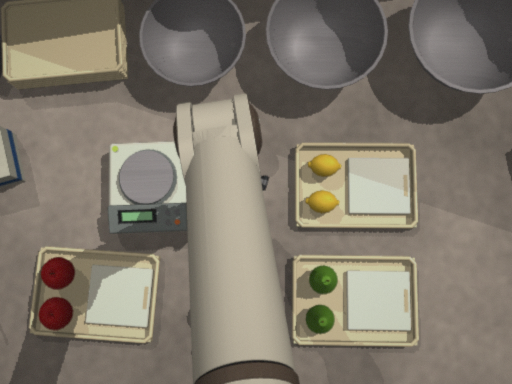

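Side view: yellow is in the gripper near (272,158) and the red pot is still standing at (268,192). Moving to the lemon tray.

```bash
python3 -m handwheel '[[[-1.5,-4.2,0,0,255],[-3.5,-9.6,0,0,255],[-5.6,-15.3,0,0,255],[-7.7,-21,0,0,255],[-9.7,-26.6,0,0,255]]]'; python3 -c "
from h import *
snap('wrist','w2')
to([.642,-.275,.186])"
```

```text
time_s: 4.68
tool_pos: [0.6379, -0.235, 0.183]
eef_rot: [-0.419, -3.11, -0.001]
force: [1.6, -0.1, -0.4]
finger_gap: 0.519
tool shift cm [-1.32 -2.46 -0.28] yaw jaw 74.1 t 4.72 pos [ 0.6361 -0.2478  0.183 ] gap 0.525 F [-0.2 -9.2  0.2] q [ 0.37  0.59 -0.06  1.53  0.05  1.03  1.58]
```

View pics/w2.png

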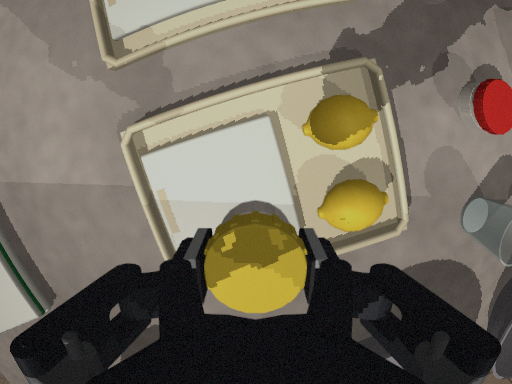

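```bash
python3 -m handwheel '[[[-0.7,-2,0,0,255],[-1.3,-3.5,2,0,255],[-1.36,-3.94,5,0,255],[-1.36,-3.94,7.5,0,255],[-1.36,-3.94,9,0,255]]]'; python3 -c "
from h import *
snap('wrist','w3');snap('side','s3')
to([.642,-.275,.051])"
```

```text
time_s: 5.35
tool_pos: [0.6405, -0.2727, 0.0917]
eef_rot: [-0.415, -3.11, -0.003]
force: [0.6, 0.7, -1.8]
finger_gap: 0.521
tool shift cm [-0.25 -0.16  4.09] yaw jaw 74.8 t 5.45 pos [ 0.6402 -0.2729  0.092 ] gap 0.516 F [ 0.1  0.6 -0.9] q [ 0.41  0.72 -0.07  1.54  0.05  0.9   1.63]
```

View pics/w3.png

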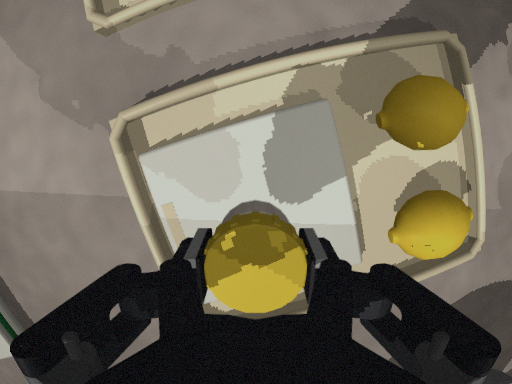

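View pics/s3.png

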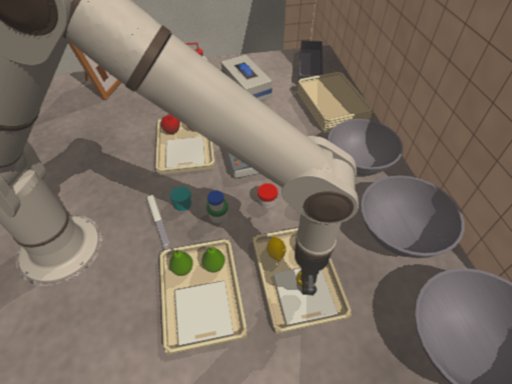

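Run:
```python
from h import *
c=bot.calibration("wrist")
for p in((140,157),(330,100),(362,263)): print(onz(c,p,.017,True).round(4))
im=cv2.cvtColor(cv2.imread("pics/top0.png"),cv2.COLOR_BGR2RGB);c=bot.calibration("top");h=cv2.cvtColor(im,cv2.COLOR_RGB2HSV)
w=((h[...,1]<30)&(h[...,2]>195)).astype(np.uint8)
for a,ce,st,l in blobs(w,3000):
    cs,_=cv2.findContours(l.astype(np.uint8),cv2.RETR_EXTERNAL,cv2.CHAIN_APPROX_NONE);P=cv2.convexHull(cs[0]);q=cv2.approxPolyN(P,4)[0]
    C=np.array([onz(c,p,.017)[:2] for p in q]);print(q.tolist(),C.round(4).tolist(),C.mean(0).round(4))
```

```text
[ 0.5824 -0.3415  0.017 ]
[ 0.5802 -0.2043  0.017 ]
[ 0.7066 -0.2036  0.017 ]
[[407, 159], [410, 212], [350, 212], [350, 158]] [[0.705, -0.3393], [0.5821, -0.3442], [0.5789, -0.2082], [0.7045, -0.2081]] [ 0.6426 -0.275 ]
[[152, 269], [146, 326], [86, 321], [92, 265]] [[0.4388, 0.2379], [0.3128, 0.2446], [0.3201, 0.3797], [0.4443, 0.3748]] [0.379  0.3093]
[[408, 271], [410, 328], [349, 328], [347, 271]] [[0.4489, -0.3377], [0.3244, -0.3402], [0.3207, -0.206], [0.4455, -0.2015]] [ 0.3849 -0.2714]
```

```bash
python3 -m handwheel '[[[-0.3,0,2,0,255],[-0.3,0,3,0,255],[-0.3,0,3.5,0,255],[-0.3,0,3.8,0,255],[-0.3,0,3.9,0,255]]]'; python3 -c "
from h import *
to([.643,-.274,.051])"
```

```text
time_s: 6.08
tool_pos: [0.6448, -0.2759, 0.0565]
eef_rot: [0.419, 3.113, -0.0]
force: [-0.0, -0.2, -0.6]
finger_gap: 0.521
tool shift cm [0.22 0.13 0.55] yaw jaw 74.7 t 6.08 pos [ 0.6448 -0.2759  0.0565] gap 0.521 F [-0.  -0.2 -0.6] q [ 0.41  0.77 -0.06  1.54  0.06  0.84  1.63]
```

```bash
python3 -m handwheel '[[[0.1,0.1,0.0,0,255],[0.1,0.1,0.1,0,255],[0.1,0.1,0.2,0,255],[0.1,0.1,0.3,0,255],[0.1,0.1,0.3,0,255]]]'; python3 -c "
from h import *
to([.643,-.274,.051])"
```

```text
time_s: 6.7
tool_pos: [0.6438, -0.2745, 0.0531]
eef_rot: [-0.419, -3.113, -0.0]
force: [0.7, 0.8, -1.1]
finger_gap: 0.52
tool shift cm [0.09 0.03 0.21] yaw jaw 74.7 t 6.7 pos [ 0.6438 -0.2745  0.0531] gap 0.52 F [ 0.7  0.8 -1.1] q [ 0.41  0.77 -0.06  1.54  0.06  0.83  1.63]
```

```bash
python3 -m handwheel '[[[0.1,0,0.1,0,255],[0.1,0,0.2,0,255],[0.1,0,0.25,0,255],[0.1,0,0.3,0,255],[0.1,0,0.3,0,255]]]'; python3 -c "
from h import *
to([.643,-.274,.051])"
```

```text
time_s: 7.32
tool_pos: [0.6429, -0.2743, 0.051]
eef_rot: [-0.419, -3.113, -0.0]
force: [-2.6, 1.1, 4.4]
finger_gap: 0.516
tool shift cm [0.   0.03 0.  ] yaw jaw 74.7 t 7.33 pos [ 0.6429 -0.2743  0.051 ] gap 0.516 F [-2.6  1.1  4.4] q [ 0.41  0.77 -0.06  1.54  0.06  0.83  1.63]
```

```bash
python3 -m handwheel '[[[0,0,0,0,60],[0,0,0,0,0],[0,0,0,0,0],[0,0,0,0,0],[0,0,-0.5,0,0]]]';python3 -m handwheel '[[[0,0,-1.5,0,0],[0,0,-4,0,0],[0,0,-7,0,0],[0,0,-10,0,0],[0,0,-12,0,0]]]'; python3 -c "
from h import *
snap('wrist','w4')
to([.457,.0215,.16],yaw=np.pi*.75)"
```

```text
time_s: 7.95
tool_pos: [0.6425, -0.2741, 0.0549]
eef_rot: [-0.419, -3.112, -0.0]
force: [-0.8, 0.4, 0.4]
finger_gap: 1.005
time_s: 8.57
tool_pos: [0.6439, -0.2746, 0.1784]
eef_rot: [0.419, 3.11, -0.001]
force: [0.6, -0.8, 0.6]
finger_gap: 0.997
tool shift cm [26.   23.63  1.9 ] yaw jaw 74.7 t 8.62 pos [ 0.645  -0.2751  0.1808] gap 1.001 F [ 0.9 -0.8  1.5] q [ 0.41  0.62 -0.07  1.48  0.05  1.04  1.63]
roll needed -1.053 or 2.088
```

View pics/w4.png

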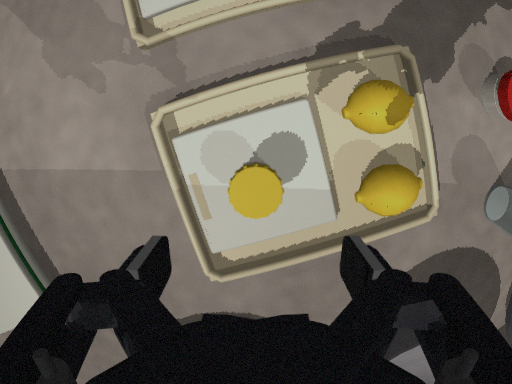

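Yellow stands near the middle of the lemon board, cap at (256,191). Moving on to the blue/green stack.

```bash
python3 -m handwheel '[[[4,3.6,0,0,0],[8.4,7.7,0,0,0],[12.9,11.8,0,0,0],[17.4,15.8,0,0,0],[21.9,19.9,0,0,0]]]';python3 -m handwheel '[[[2.6,2.3,0.6,0,0],[4.1,3.7,1.9,0,0],[4.1,3.7,1.9,0,0],[4.1,3.7,1.9,0,0],[4.1,3.7,1.9,0,0]]]'
python3 - <<'E'
from h import *
im,c=snap('wrist','w5')
h=cv2.cvtColor(im,cv2.COLOR_RGB2HSV)
m=((h[...,0]>=104)&(h[...,0]<=128)&(h[...,1]>150)&(h[...,2]>60)).astype(np.uint8)
for a,ce,st,l in blobs(m,500): print(a,ce,st,onz(c,ce,.098,True))
to([.457,.0215,.086])
im,c=snap('top','t5')
for a,ce,st,l in blobs(mask(im,"yellow")): 
    P=contour_on_z(c,l,.063).astype(np.float32);print("yel",ce,cv2.minEnclosingCircle(P))
E
```

```text
time_s: 9.25
tool_pos: [0.483, -0.0229, 0.1752]
eef_rot: [0.419, 3.113, 0.0]
force: [1.2, 1.1, 1.1]
finger_gap: 0.998
time_s: 9.88
tool_pos: [0.4556, 0.021, 0.1567]
eef_rot: [0.422, 3.112, -0.0]
force: [-0.5, 0.6, 0.2]
finger_gap: 1.001
3740 [256.54411765 215.9342246 ] [222 181  70  70] [0.45594834 0.02180156 0.098     ]
tool shift cm [-0.13  0.08  7.06] yaw jaw 74.6 t 9.93 pos [0.4555 0.0211 0.1566] gap 1.0 F [0.9 0.2 0.5] q [ 0.05  0.26 -0.18  2.11  0.07  0.77  1.13]
yel [324.11752577 164.80412371] ((0.6781836748123169, -0.14271286129951477), 0.035594455897808075)
yel [383.48580442 182.04100946] ((0.6412699818611145, -0.27395930886268616), 0.02301378920674324)
yel [321.88211382 201.17276423] ((0.5975837707519531, -0.13890226185321808), 0.035254184156656265)
```

View pics/w5.png

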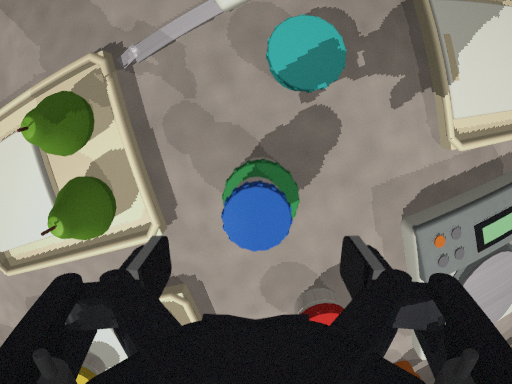

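View pics/t5.png

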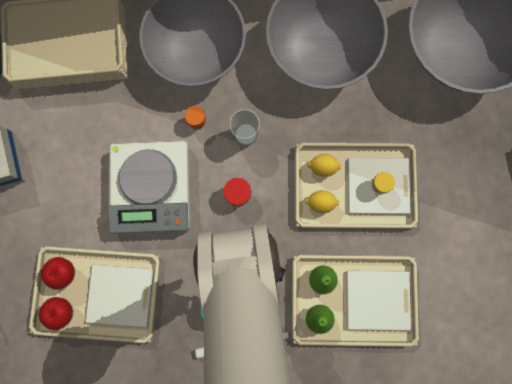

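Yellow is upright at (0.641,-0.274), within about 2 mm of the board's middle. Blue is centred between the fingers at (257,216). Descending.

```bash
python3 -m handwheel '[[[-0.1,0,3,0,0],[-0.1,0,6,0,0],[-0.1,0,7,0,0],[-0.1,0,7.2,0,0],[-0.1,0,7.2,0,0]]]';python3 -m handwheel '[[[0,0,0,0,255],[0,0,0,0,255],[0,0,0,0,255],[0,0,0,0,255],[0,0,0,0,255]]]'
python3 - <<'E'
from h import *
to([.457,.0215,.086])
im=cv2.cvtColor(cv2.imread("pics/t5.png"),cv2.COLOR_BGR2RGB);c=bot.calibration("top")
for a,ce,st,l in blobs(mask(im,"red")): 
    P=contour_on_z(c,l,.052).astype(np.float32);print("red",ce,cv2.minEnclosingCircle(P))
f=im.astype(int);print(f[177,147],f[150,147],f[190,175],f[160,125],f[143,150])
E
```

```text
time_s: 10.6
tool_pos: [0.4563, 0.0218, 0.085]
eef_rot: [0.42, 3.112, 0.0]
force: [0.6, -0.0, -0.9]
finger_gap: 1.003
time_s: 11.22
tool_pos: [0.4561, 0.0219, 0.0852]
eef_rot: [0.419, 3.112, 0.0]
force: [-1.4, -0.7, 6.5]
finger_gap: 0.523
tool shift cm [-0.1  -0.01 -0.08] yaw jaw 74.7 t 11.22 pos [0.4561 0.0219 0.0852] gap 0.523 F [-1.4 -0.7  6.5] q [ 0.03  0.39 -0.16  2.15  0.11  0.6   1.1 ]
red [236.84550085 191.12393888] ((0.6157325506210327, 0.04928800091147423), 0.031203538179397583)
red [ 57.18829517 272.81170483] ((0.42567360401153564, 0.438662052154541), 0.035934094339609146)
red [ 55.10024752 312.98143564] ((0.3405458331108093, 0.4361797273159027), 0.036145392805337906)
[146 142 141] [137 138 134] [193 190 173] [162 163 154] [207 205 185]
```

```bash
python3 -m handwheel '[[[0,0,-0.5,0,255],[0,0,-3,0,255],[0,0,-6,0,255],[0,0,-9,0,255],[0,0,-11,0,255]]]'
python3 - <<'E'
from h import *
to([.643,.251,.196])
snap('side','s6')
im=cv2.cvtColor(cv2.imread("pics/t5.png"),cv2.COLOR_BGR2RGB);c=bot.calibration("top")
f=im.astype(int);m=((f[...,0]-f[...,2]<9)&(f[...,1]-f[...,0]<1)&(f[...,0]>125)).astype(np.uint8);roi=np.zeros_like(m);roi[145:208,114:182]=1
m=cv2.morphologyEx(m*roi,cv2.MORPH_OPEN,np.ones((3,3),np.uint8))
for a,ce,st,l in blobs(m,500):
    P=contour_on_z(c,l,.064).astype(np.float32);print(a,ce,st,cv2.minEnclosingCircle(P),cv2.fitEllipse(P))
E
```

```text
time_s: 11.85
tool_pos: [0.4559, 0.0219, 0.1959]
eef_rot: [0.419, 3.112, 0.0]
force: [-0.0, -0.6, -0.9]
finger_gap: 0.521
tool shift cm [-1.198e+01  2.705e+01  2.000e-02] yaw jaw 74.7 t 11.85 pos [0.4559 0.0219 0.1959] gap 0.521 F [-0.  -0.6 -0.9] q [ 0.06  0.2  -0.18  2.08  0.05  0.86  1.15]
2187 [145.95976223 176.2702332 ] [120 151  53  52] ((0.6434876918792725, 0.25171926617622375), 0.05992668867111206) ((0.6432176828384399, 0.25136685371398926), (0.11579260230064392, 0.11689157783985138), 0.9574803709983826)
```

View pics/s6.png

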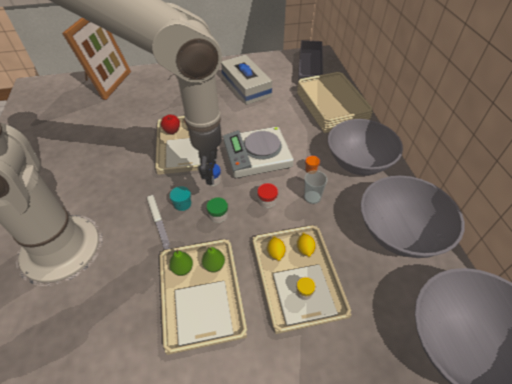

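Blue is in the gripper near (214,172) and green is left standing at (217,209). The pan fit is (0.643,0.2515), about 118 mm across, which matches the given size.

```bash
python3 -m handwheel '[[[-1.8,4,0,0,255],[-4.4,9.9,0,0,255],[-7,15.8,0,0,255],[-9.6,21.6,0,0,255],[-11.5,25.8,0,0,255]]]';python3 -m handwheel '[[[-0.5,1.25,1,0,255],[-0.5,1.25,3,0,255],[-0.5,1.25,5,0,255],[-0.5,1.25,6.5,0,255],[-0.5,1.25,7,0,255]]]'
python3 - <<'E'
from h import *
snap('wrist','w7')
to([.6434,.2515,.0975])
E
```

```text
time_s: 12.52
tool_pos: [0.6355, 0.2424, 0.1933]
eef_rot: [-0.418, -3.113, -0.0]
force: [1.2, -0.3, -0.7]
finger_gap: 0.521
time_s: 13.15
tool_pos: [0.6419, 0.2494, 0.1226]
eef_rot: [-0.421, -3.111, 0.003]
force: [0.6, -0.1, -0.3]
finger_gap: 0.518
tool shift cm [-0.08  0.2   2.53] yaw jaw 74.6 t 13.2 pos [0.6421 0.2498 0.1228] gap 0.519 F [-1.1  0.6 -0.9] q [-0.27  0.68 -0.21  1.54  0.16  0.94  0.77]
```

View pics/w7.png

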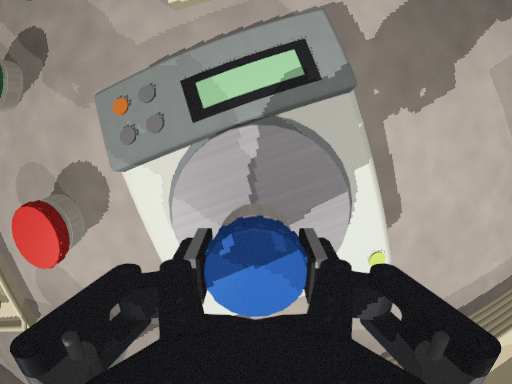

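```bash
python3 -m handwheel '[[[-0.1,0.1,1,0,255],[-0.1,0.1,1.6,0,255],[-0.1,0.1,2,0,255],[-0.1,0.1,2.2,0,255],[-0.1,0.1,2.2,0,255]]]'
python3 - <<'E'
from h import *
to([.6434,.2515,.0975])
E
```

```text
time_s: 13.82
tool_pos: [0.6441, 0.2517, 0.1022]
eef_rot: [-0.419, -3.113, -0.0]
force: [0.1, -0.1, -0.4]
finger_gap: 0.524
tool shift cm [ 0.06 -0.04  0.47] yaw jaw 74.7 t 13.82 pos [0.6441 0.2517 0.1022] gap 0.524 F [ 0.1 -0.1 -0.4] q [-0.27  0.7  -0.21  1.55  0.17  0.91  0.77]
```

```bash
python3 -m handwheel '[[[0.05,0,0.1,0,255],[0.05,0,0.2,0,255],[0.05,0,0.3,0,255],[0.05,0,0.4,0,255],[0.05,0,0.4,0,255]]]'
python3 - <<'E'
from h import *
to([.6434,.2515,.0972])
E
```

```text
time_s: 14.45
tool_pos: [0.6435, 0.2518, 0.0981]
eef_rot: [-0.419, -3.113, 0.0]
force: [-0.0, 0.8, -0.9]
finger_gap: 0.522
tool shift cm [ 0.01 -0.03  0.09] yaw jaw 74.7 t 14.45 pos [0.6435 0.2518 0.0981] gap 0.522 F [-0.   0.8 -0.9] q [-0.27  0.71 -0.21  1.55  0.17  0.9   0.77]
```

```bash
python3 -m handwheel '[[[0,0,0.05,0,255],[0,0,0.1,0,255],[0,0,0.15,0,255],[0,0,0.15,0,255],[0,0,0.15,0,255]]]'
python3 - <<'E'
from h import *
to([.6434,.2515,.0972])
E
```

```text
time_s: 15.08
tool_pos: [0.6437, 0.2518, 0.0973]
eef_rot: [0.419, 3.113, 0.0]
force: [-2.5, -1.2, 4.5]
finger_gap: 0.522
tool shift cm [ 0.02 -0.04  0.01] yaw jaw 74.7 t 15.07 pos [0.6437 0.2518 0.0973] gap 0.522 F [-2.5 -1.2  4.5] q [-0.27  0.71 -0.21  1.55  0.17  0.9   0.77]
```

```bash
python3 -m handwheel '[[[0,0,0,0,60],[0,0,0,0,0],[0,0,0,0,0],[0,0,0,0,0],[0,0,-0.5,0,0]]]';python3 -m handwheel '[[[0,0,-1.5,0,0],[0,0,-4,0,0],[0,0,-7,0,0],[0,0,-8,0,0],[0,0,-8,0,0]]]'; python3 -c "
from h import *
to([.6157,.0493,.12])
snap('wrist','w8')"
```

```text
time_s: 15.7
tool_pos: [0.6433, 0.2516, 0.1014]
eef_rot: [-0.419, -3.113, 0.001]
force: [0.6, 0.0, -0.3]
finger_gap: 0.996
time_s: 16.32
tool_pos: [0.6442, 0.252, 0.183]
eef_rot: [0.419, 3.112, 0.002]
force: [-0.6, -0.3, 0.8]
finger_gap: 1.004
tool shift cm [ -2.6  -20.31   6.28] yaw jaw 74.7 t 16.32 pos [0.6442 0.252  0.183 ] gap 1.004 F [-0.6 -0.3  0.8] q [-0.26  0.61 -0.22  1.5   0.15  1.04  0.78]
```

View pics/w8.png

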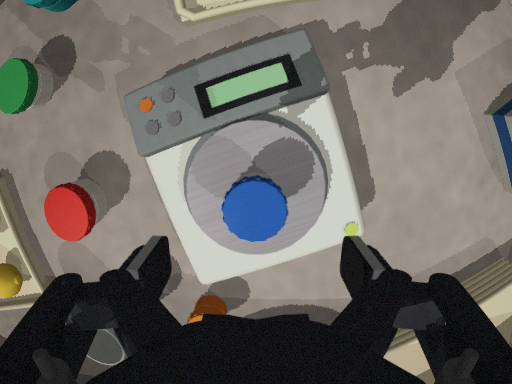

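Blue stands on the pan at (256,210). Now the red pot.

```bash
python3 -m handwheel '[[[-0.6,-4.6,0,0,0],[-1.4,-10.7,0,0,0],[-2.1,-16.5,0,0,0],[-2.6,-20.3,2,0,0],[-2.6,-20.3,5,0,0]]]';python3 -m handwheel '[[[0,0,1,0,0],[0,0,1.3,0,0],[0,0,1.3,0,0],[0,0,1.3,0,0],[0,0,1.3,0,0]]]'
python3 - <<'E'
from h import *
im,c=snap('wrist','w9')
for a,ce,st,l in blobs(mask(im,"red"),1500): print(a,ce,st,onz(c,ce,.052,True))
to([.6157,.0493,.042])
im,c=snap('top','t9')
h=cv2.cvtColor(im,cv2.COLOR_RGB2HSV)
m=((h[...,0]>=104)&(h[...,0]<=128)&(h[...,1]>150)&(h[...,2]>60)).astype(np.uint8)
for a,ce,st,l in blobs(m,200):
    P=contour_on_z(c,l,.110).astype(np.float32);print("blue",ce,cv2.minEnclosingCircle(P))
E
```

```text
time_s: 17.0
tool_pos: [0.6147, 0.0429, 0.1307]
eef_rot: [0.431, 3.112, -0.005]
force: [0.3, -0.5, -0.4]
finger_gap: 1.002
time_s: 17.62
tool_pos: [0.6155, 0.0495, 0.1196]
eef_rot: [0.418, 3.112, 0.0]
force: [0.0, -0.3, 0.1]
finger_gap: 0.998
6163 [256.83417167 209.93590784] [212 165  91  89] [0.61483259 0.05083869 0.052     ]
tool shift cm [-0.02 -0.    7.75] yaw jaw 74.7 t 17.68 pos [0.6154 0.0494 0.1195] gap 0.995 F [ 0.1 -0.5 -0.3] q [ 0.02  0.57 -0.19  1.74  0.14  0.84  1.07]
blue [141.99709302 171.6627907 ] ((0.6445465683937073, 0.24908846616744995), 0.02283145859837532)
```

View pics/w9.png

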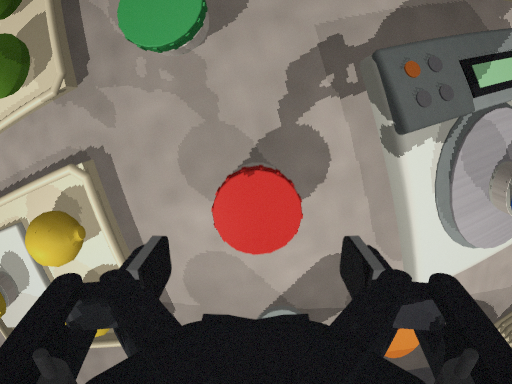

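View pics/t9.png

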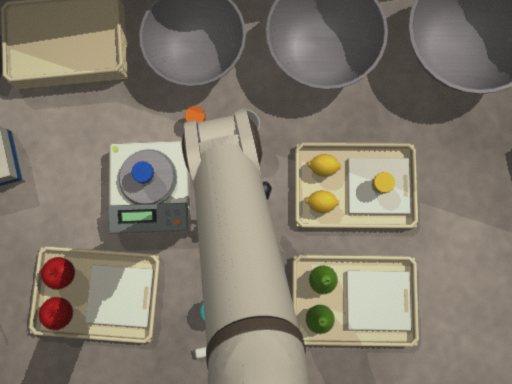

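```bash
python3 -m handwheel '[[[0,0,3,0,0],[0,0,6,0,0],[0,0,7.8,0,0],[0,0,8.3,0,0],[0,0,8.3,0,0]]]';python3 -m handwheel '[[[0,0,0,0,255],[0,0,0,0,255],[0,0,0,0,255],[0,0,0,0,255],[0,0,0,0,255]]]'
python3 - <<'E'
from h import *
to([.379,.309,.16])
E
```

```text
time_s: 18.35
tool_pos: [0.6153, 0.0493, 0.0361]
eef_rot: [0.419, 3.113, 0.0]
force: [1.6, -0.1, 0.4]
finger_gap: 0.997
time_s: 18.98
tool_pos: [0.6163, 0.0493, 0.0374]
eef_rot: [0.419, 3.111, 0.001]
force: [-0.7, -0.3, 6.3]
finger_gap: 0.71
tool shift cm [ 29.72  18.77 -12.32] yaw jaw 74.7 t 18.98 pos [0.6163 0.0493 0.0374] gap 0.71 F [-0.7 -0.3  6.3] q [ 0.    0.68 -0.17  1.77  0.17  0.7   1.05]
```

```bash
python3 -m handwheel '[[[0,0,-0.5,0,255],[0,0,-3,0,255],[0,0,-6,0,255],[0,0,-10,0,255],[0,0,-13,0,255]]]';python3 -m handwheel '[[[3,1.9,0,0,255],[7.8,4.9,0,0,255],[13,8.2,0,0,255],[18,11.4,0,0,255],[23,14.5,0,0,255]]]'
python3 - <<'E'
from h import *
to([.379,.309,.16])
snap('side','s10')
E
```

```text
time_s: 19.6
tool_pos: [0.6149, 0.0491, 0.1673]
eef_rot: [0.419, 3.113, 0.0]
force: [0.5, -0.3, -0.9]
finger_gap: 0.707
time_s: 20.23
tool_pos: [0.4299, 0.2509, 0.1659]
eef_rot: [0.419, 3.113, -0.0]
force: [0.4, 1.4, -2.2]
finger_gap: 0.705
tool shift cm [6.44 4.26 0.59] yaw jaw 74.7 t 20.23 pos [0.4299 0.2509 0.1659] gap 0.705 F [ 0.4  1.4 -2.2] q [-0.33  0.32 -0.3   2.01  0.13  0.83  0.6 ]
```

View pics/s10.png

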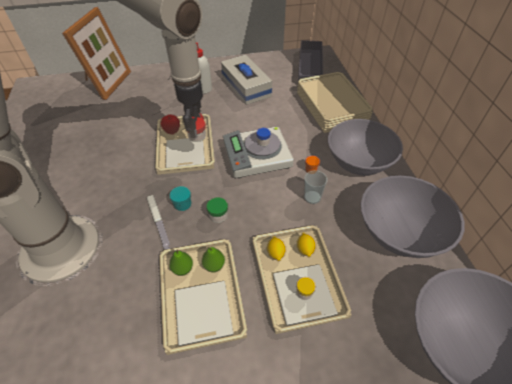

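Red is in the gripper, heading to the apple board. Blue is upright on the pan at (264,136) and yellow is fine.

```bash
python3 -m handwheel '[[[3,2,0,0,255],[5.7,3.8,0,0,255],[6.6,4.4,1,0,255],[6.6,4.4,3.5,0,255],[6.6,4.4,6,0,255]]]'
python3 - <<'E'
from h import *
snap('wrist','w11')
to([.379,.309,.0544])
E
```

```text
time_s: 20.9
tool_pos: [0.3802, 0.3087, 0.1048]
eef_rot: [0.42, 3.113, -0.001]
force: [0.0, -0.7, -2.0]
finger_gap: 0.705
tool shift cm [-0.01  0.22  4.73] yaw jaw 74.6 t 20.95 pos [0.3785 0.307  0.1018] gap 0.707 F [-0.5  0.1 -3.8] q [-0.48  0.42 -0.31  2.07  0.2   0.69  0.39]
```

View pics/w11.png

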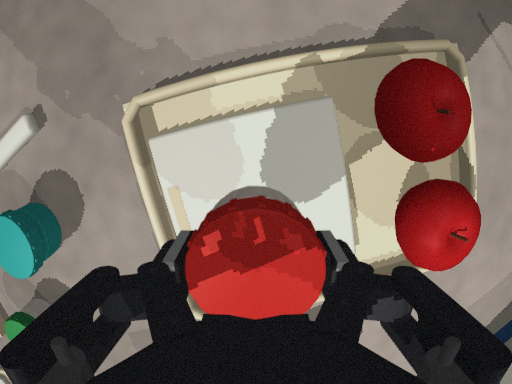

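```bash
python3 -c "
from h import *
c=bot.calibration('wrist')
print((onz(c,(150,140),.017,True)+onz(c,(356,250),.017,True))/2)"; python3 -m handwheel '[[[0,0.1,1.5,0,255],[0,0.1,3,0,255],[0,0.1,3.8,0,255],[0,0.1,4.1,0,255],[0,0.1,4.1,0,255]]]'
python3 - <<'E'
from h import *
to([.379,.309,.0544])
E
```

```text
[0.37427572 0.31006784 0.017     ]
time_s: 21.58
tool_pos: [0.3799, 0.3108, 0.0649]
eef_rot: [0.419, 3.113, 0.0]
force: [0.2, -1.2, -1.2]
finger_gap: 0.71
tool shift cm [ 0.04 -0.2   1.05] yaw jaw 74.7 t 21.57 pos [0.3799 0.3108 0.0649] gap 0.71 F [ 0.2 -1.2 -1.2] q [-0.5   0.49 -0.28  2.08  0.23  0.61  0.36]
```

```bash
python3 -m handwheel '[[[0.1,-0.15,0.3,0,255],[0.1,-0.15,0.6,0,255],[0.1,-0.15,0.75,0,255],[0.1,-0.15,0.85,0,255],[0.1,-0.15,0.9,0,255]]]'
python3 - <<'E'
from h import *
to([.378,.3095,.0544])
E
```

```text
time_s: 22.2
tool_pos: [0.3785, 0.3096, 0.0558]
eef_rot: [-0.419, -3.113, -0.0]
force: [0.3, 0.3, -1.5]
finger_gap: 0.703
tool shift cm [ 0.04 -0.02  0.14] yaw jaw 74.7 t 22.2 pos [0.3785 0.3096 0.0558] gap 0.703 F [ 0.3  0.3 -1.5] q [-0.51  0.5  -0.28  2.08  0.24  0.59  0.35]
```

```bash
python3 -m handwheel '[[[0,0,0.05,0,255],[0,0,0.1,0,255],[0,0,0.15,0,255],[0,0,0.2,0,255],[0,0,0.2,0,255]]]'
python3 - <<'E'
from h import *
to([.378,.3095,.0544])
E
```

```text
time_s: 22.82
tool_pos: [0.3785, 0.3095, 0.0544]
eef_rot: [0.419, 3.113, -0.0]
force: [-1.2, -0.9, 6.7]
finger_gap: 0.708
tool shift cm [ 0.04 -0.02 -0.  ] yaw jaw 74.7 t 22.82 pos [0.3785 0.3095 0.0544] gap 0.708 F [-1.2 -0.9  6.7] q [-0.51  0.51 -0.28  2.08  0.24  0.58  0.35]
```

```bash
python3 -m handwheel '[[[0,0,0,0,60],[0,0,0,0,0],[0,0,0,0,0],[0,0,0,0,0],[0,0,-0.5,0,0]]]';python3 -m handwheel '[[[0,0,-1.5,0,0],[0,0,-4,0,0],[0,0,-7,0,0],[0,0,-10,0,0],[0,0,-10,0,0]]]'
python3 - <<'E'
from h import *
snap('wrist','w12')
im,c=snap('top','t12')
h=cv2.cvtColor(im,cv2.COLOR_RGB2HSV)
m=((h[...,0]>=62)&(h[...,0]<=82)&(h[...,1]>130)&(h[...,2]>40)).astype(np.uint8)
for a,ce,st,l in blobs(m,100):
    P=contour_on_z(c,l,.052).astype(np.float32);print("green",ce,onz(c,ce,.052),cv2.minEnclosingCircle(P))
to([.458,.0225,.12])
E
```

```text
time_s: 23.45
tool_pos: [0.3782, 0.3093, 0.0586]
eef_rot: [-0.419, -3.113, 0.001]
force: [0.3, -0.8, 0.3]
finger_gap: 1.002
time_s: 24.08
tool_pos: [0.3801, 0.3109, 0.1622]
eef_rot: [0.419, 3.109, 0.007]
force: [-0.5, 1.1, -1.0]
finger_gap: 0.999
green [246.16221034 262.57397504] [0.45830934 0.02419631 0.052     ] ((0.45855841040611267, 0.023996347561478615), 0.029426129534840584)
tool shift cm [-15.24 -25.58   3.95] yaw jaw 74.7 t 24.18 pos [0.3787 0.3095 0.1595] gap 0.997 F [-0.3  0.  -0.2] q [-0.45  0.32 -0.34  2.03  0.15  0.81  0.43]
```

View pics/w12.png

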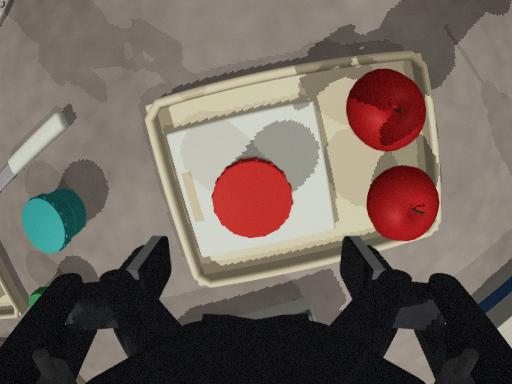

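View pics/t12.png

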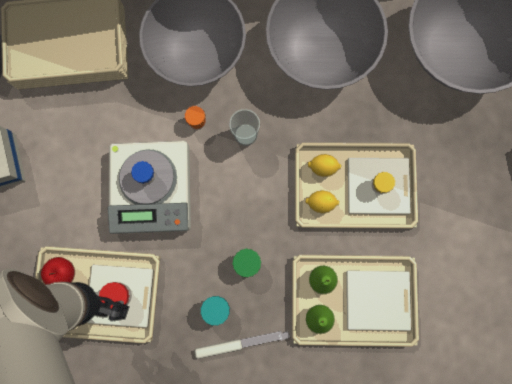

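Red stands upright on the apple board, cap at (252,198) in the wrist view. Green is at (0.458, 0.024). Going to it.

```bash
python3 -m handwheel '[[[-2,-3.4,0,0,0],[-5.1,-8.6,0,0,0],[-8.2,-13.7,0,0,0],[-11.3,-18.9,0,0,0],[-14.4,-24,0,0,0]]]';python3 -m handwheel '[[[-0.8,-1.4,1,0,0],[-0.8,-1.4,3,0,0],[-0.8,-1.4,4,0,0],[-0.8,-1.4,4,0,0],[-0.8,-1.4,4,0,0]]]'
python3 - <<'E'
from h import *
im,c=snap('wrist','w13')
h=cv2.cvtColor(im,cv2.COLOR_RGB2HSV)
m=((h[...,0]>=62)&(h[...,0]<=82)&(h[...,1]>130)&(h[...,2]>40)).astype(np.uint8)
for a,ce,st,l in blobs(m,1500): print(a,ce,st,onz(c,ce,.052,True))
to([.4584,.024,.037])
im,c=snap('top','t13')
for a,ce,st,l in blobs(mask(im,"red")): 
    P=contour_on_z(c,l,.069).astype(np.float32);print("red",ce,cv2.minEnclosingCircle(P))
E
```

```text
time_s: 24.8
tool_pos: [0.4533, 0.038, 0.1581]
eef_rot: [-0.419, -3.112, 0.0]
force: [0.8, -0.3, -0.8]
finger_gap: 1.0
time_s: 25.42
tool_pos: [0.4579, 0.0251, 0.119]
eef_rot: [0.417, 3.114, 0.0]
force: [-0.3, -0.4, 0.2]
finger_gap: 0.996
6095 [254.73765381 210.16735029] [210 166  91  88] [0.45675613 0.02511967 0.052     ]
tool shift cm [-0.05 -0.09  8.22] yaw jaw 74.7 t 25.48 pos [0.4581 0.025  0.1192] gap 1.004 F [-0.2 -0.4 -0.3] q [ 0.05  0.33 -0.18  2.13  0.09  0.68  1.1 ]
red [ 57.20358515 272.74263764] ((0.4260660409927368, 0.43159589171409607), 0.035374224185943604)
red [113.14372163 296.28290469] ((0.38009050488471985, 0.3066774606704712), 0.032018400728702545)
red [ 55.16212871 312.98638614] ((0.3414745330810547, 0.4290667772293091), 0.035222385078668594)
```

View pics/w13.png

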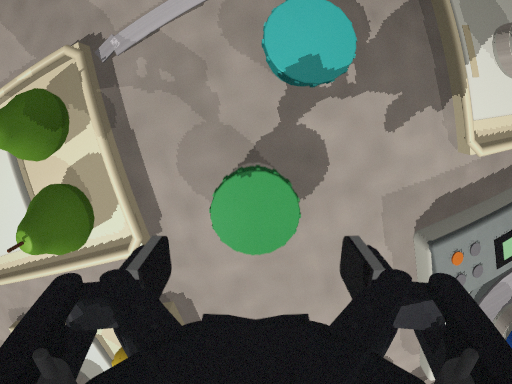

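Red measures (0.380,0.307), about 3 mm from the board's middle. Green is centred at (255,210). Grasping.

```bash
python3 -m handwheel '[[[0,-0.05,3,0,0],[0,-0.05,6,0,0],[0,-0.05,7.8,0,0],[0,-0.05,8.2,0,0],[0,-0.05,8.2,0,0]]]';python3 -m handwheel '[[[0,0,0,0,255],[0,0,0,0,255],[0,0,0,0,255],[0,0,0,0,255],[0,0,0,0,255]]]'
python3 - <<'E'
from h import *
to([.385,-.2715,.2])
E
```

```text
time_s: 26.15
tool_pos: [0.4581, 0.024, 0.0373]
eef_rot: [0.419, 3.113, 0.0]
force: [-0.8, -0.0, -0.0]
finger_gap: 0.999
time_s: 26.78
tool_pos: [0.4585, 0.0239, 0.0381]
eef_rot: [0.419, 3.112, 0.0]
force: [-1.8, -0.1, 8.0]
finger_gap: 0.709
tool shift cm [ -0.76 -30.43 -16.21] yaw jaw 74.7 t 26.77 pos [0.4585 0.0239 0.0381] gap 0.709 F [-1.8 -0.1  8. ] q [ 0.02  0.49 -0.15  2.16  0.15  0.5   1.06]
```

```bash
python3 -m handwheel '[[[0,0,-0.5,0,255],[0,0,-4,0,255],[0,0,-8,0,255],[0,0,-12,0,255],[0,0,-16,0,255]]]';python3 -m handwheel '[[[-0.1,-4,0,0,255],[-0.3,-10,0,0,255],[-0.5,-16,0,0,255],[-0.6,-22,0,0,255],[-0.7,-27,0,0,255]]]'
python3 - <<'E'
from h import *
snap('wrist','w14')
to([.385,-.2715,.2])
E
```

```text
time_s: 27.4
tool_pos: [0.4574, 0.0238, 0.1985]
eef_rot: [0.419, 3.113, 0.0]
force: [0.7, -0.0, -0.8]
finger_gap: 0.707
time_s: 28.02
tool_pos: [0.3919, -0.2406, 0.1973]
eef_rot: [0.421, 3.112, -0.001]
force: [0.9, 1.3, -1.5]
finger_gap: 0.713
tool shift cm [-0.2  -2.44 -0.23] yaw jaw 74.2 t 28.07 pos [ 0.3897 -0.2475  0.1976] gap 0.707 F [-1.1 -5.7  0.1] q [0.49 0.2  0.01 2.07 0.   0.87 1.8 ]
```

View pics/w14.png

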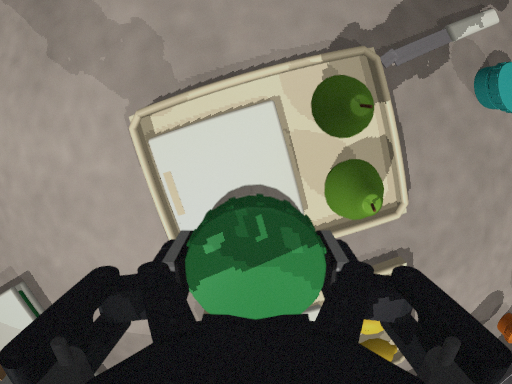

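```bash
python3 -m handwheel '[[[0,-2,0,0,255],[0,-3.2,0,0,255],[0,-3.3,3,0,255],[0,-3.3,6,0,255],[0,-3.3,9,0,255]]]'
python3 - <<'E'
from h import *
im,c=snap('wrist','w15')
to([.385,-.2715,.0551])
E
```

```text
time_s: 28.7
tool_pos: [0.3847, -0.2697, 0.1062]
eef_rot: [0.418, 3.113, 0.0]
force: [0.1, -0.5, -0.7]
finger_gap: 0.707
tool shift cm [-0.35 -0.26  4.78] yaw jaw 74.7 t 28.75 pos [ 0.3825 -0.2682  0.1029] gap 0.708 F [-0.9  0.  -3.4] q [ 0.54  0.37  0.02  2.12 -0.01  0.65  1.87]
```

View pics/w15.png

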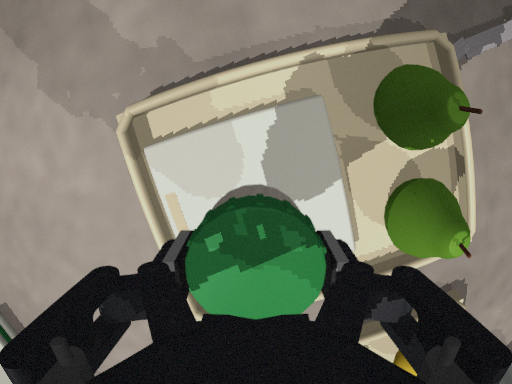

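```bash
python3 -m handwheel '[[[-0.1,-0.15,1.5,0,255],[-0.1,-0.15,3,0,255],[-0.1,-0.15,3.8,0,255],[-0.1,-0.15,4.1,0,255],[-0.1,-0.15,4.1,0,255]]]'
python3 - <<'E'
from h import *
to([.385,-.2715,.0551])
E
```

```text
time_s: 29.38
tool_pos: [0.3849, -0.272, 0.0659]
eef_rot: [0.419, 3.113, -0.0]
force: [0.3, -0.5, -1.5]
finger_gap: 0.705
tool shift cm [0.01 0.05 1.08] yaw jaw 74.7 t 29.38 pos [ 0.3849 -0.272   0.0659] gap 0.705 F [ 0.3 -0.5 -1.5] q [ 0.54  0.44  0.02  2.13 -0.02  0.57  1.88]
```

```bash
python3 -m handwheel '[[[0,0,0.3,0,255],[0,0,0.6,0,255],[0,0,0.8,0,255],[0,0,0.9,0,255],[0,0,0.9,0,255]]]';  python3 -m handwheel '[[[0,0,0.05,0,255],[0,0,0.1,0,255],[0,0,0.15,0,255],[0,0,0.2,0,255],[0,0,0.2,0,255]]]'
python3 - <<'E'
from h import *
to([.385,-.2715,.0551])
E
```

```text
time_s: 30.0
tool_pos: [0.3848, -0.2719, 0.0567]
eef_rot: [-0.419, -3.113, -0.0]
force: [-0.2, 0.1, -1.5]
finger_gap: 0.71
time_s: 30.62
tool_pos: [0.3848, -0.2719, 0.0551]
eef_rot: [-0.419, -3.113, -0.0]
force: [-0.7, 0.9, 5.0]
finger_gap: 0.708
tool shift cm [-0.01  0.04  0.  ] yaw jaw 74.7 t 30.62 pos [ 0.3848 -0.2719  0.0551] gap 0.708 F [-0.7  0.9  5. ] q [ 0.54  0.47  0.02  2.13 -0.02  0.54  1.88]
```

Contact on the board. Releasing and lifting away, then backing off for a final look.

```bash
python3 -m handwheel '[[[0,0,0,0,60],[0,0,0,0,0],[0,0,0,0,0],[0,0,0,0,0],[0,0,-0.5,0,0]]]';python3 -m handwheel '[[[0,0,-1.5,0,0],[0,0,-4,0,0],[0,0,-8,0,0],[0,0,-12,0,0],[0,0,-16,0,0]]]'; python3 -m handwheel '[[[0,3,-1,0,0],[0,9,-2,0,0],[0,15,-2,0,0],[0,20,-2,0,0],[0,20,-2,0,0]]]'
python3 - <<'E'
from h import *
im,c=snap('top','t20');im2,_=snap('side','s20');snap('wrist','w20')
h=cv2.cvtColor(im,cv2.COLOR_RGB2HSV)
G=lambda a,b,s:((h[...,0]>=a)&(h[...,0]<=b)&(h[...,1]>s)&(h[...,2]>40)).astype(np.uint8)
for n,m,z,sp in(("green",G(62,82,130),.069,(.385,-.2714)),("blue",G(104,128,150),.110,(.6434,.2515)),("yellow",mask(im,"yellow"),.063,(.6426,-.275)),("red",mask(im,"red"),.069,(.379,.3093))):
    for a,ce,st,l in blobs(m,200):
        (x,y),r=cv2.minEnclosingCircle(contour_on_z(c,l,z).astype(np.float32))
        if np.hypot(x-sp[0],y-sp[1])<.05: print(n,round(x,4),round(y,4),"d",round(2*r,4),"spot",sp)
to([.4,0,.3])
E
```

```text
time_s: 31.25
tool_pos: [0.3845, -0.2717, 0.0597]
eef_rot: [-0.419, -3.113, -0.001]
force: [0.2, 0.3, 0.4]
finger_gap: 1.0
time_s: 31.88
tool_pos: [0.3848, -0.2719, 0.2223]
eef_rot: [0.419, 3.112, -0.001]
force: [0.9, -0.1, -0.6]
finger_gap: 0.996
time_s: 32.5
tool_pos: [0.4387, -0.0749, 0.2411]
eef_rot: [0.407, 3.113, 0.001]
force: [-0.2, -1.4, -0.4]
finger_gap: 1.001
green 0.3856 -0.2711 d 0.0605 spot (0.385, -0.2714)
blue 0.6441 0.2493 d 0.0463 spot (0.6434, 0.2515)
yellow 0.6419 -0.2735 d 0.0465 spot (0.6426, -0.275)
red 0.3791 0.3065 d 0.0637 spot (0.379, 0.3093)
tool shift cm [ 5.73  6.71 -5.97] yaw jaw 74.6 t 32.65 pos [ 0.4375 -0.0799  0.2404] gap 1.002 F [ 0.1 -1.  -0.5] q [ 0.25  0.12 -0.14  2.06  0.02  0.96  1.4 ]
```

View pics/t20.png

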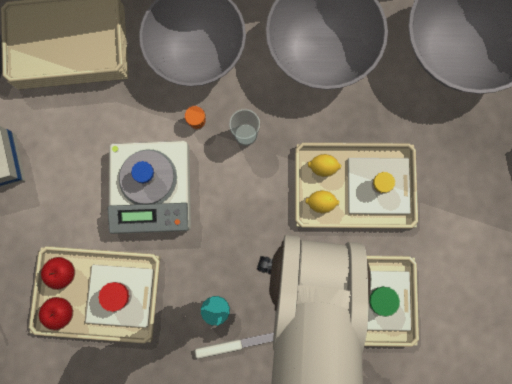

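View pics/s20.png

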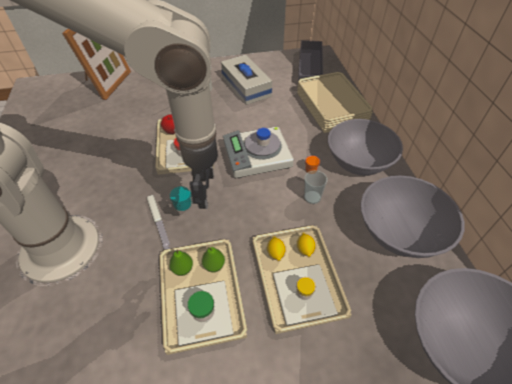

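View pics/w20.png

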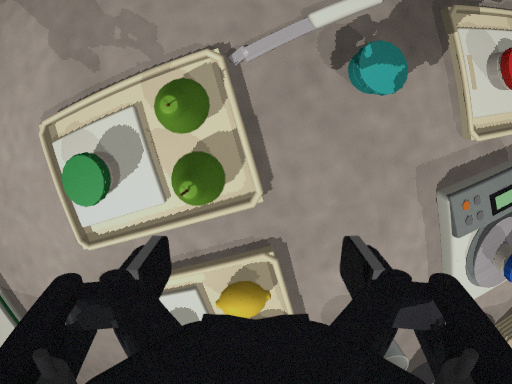

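All four pots stand upright at their stations. The beaker at (245,127) and both lookalikes have not moved, and the gripper is clear. Settling, then handing in.

```bash
python3 -m handwheel '[[[0,0,0,0,0],[0,0,0,0,0],[0,0,0,0,0],[0,0,0,0,0],[0,0,0,0,0]]]'; python3 -c "
from rig import bot
print(bot.hand_in())"
```

```text
time_s: 33.28
tool_pos: [0.4377, -0.0791, 0.2397]
eef_rot: [-0.42, -3.113, -0.0]
force: [0.8, -0.5, -1.6]
finger_gap: 1.0
the job is handed in; nothing more can be done
None
```

I unstacked the four pots and set each one down upright at its station: yellow with the lemons, blue on the balance pan, red with the apples and green with the pears. I lowered each one until the wrist force showed contact (4 to 7 N) before letting go. The job was handed in at about 33 s.

In the last top view all four stood upright, with these distances from the middle of their stations:

| Pot | Offset from middle |
|---|---|
| Green | about 1 mm |
| Yellow | about 2 mm |
| Blue | about 2 mm |
| Red | about 3 mm |

- **Undisturbed:** the beaker and the turquoise and orange lookalikes were where they started, and the gripper was clear of everything.
- **Checks that disagreed:** the wrist camera put the apple board's middle about 5 mm nearer the robot along x than the top camera did. I judged one of its corner readings doubtful and relied mainly on the top camera. For the lemon board the two cameras differed by 2 to 3 mm, so I aimed between them.
- No check failed.

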